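Hold the tasting drawer open at the mark

ROBOT

A 7-joint arm with a two-finger parallel gripper is mounted at the origin on the work surface. World frame = base frame: x ahead of the robot, y to its left, z up, the work surface at z = 0. Lengths are in m, angles in rad, forces in N, time in s.
With the tool pointing down it reaches from about 0.425 to 0.875 m from the base axis. Payload 4.7 kg.
Tool frame: the origin (TCP) lies between the finger pads; the fingertips stand 14 mm ahead of it and the grasp point (between the pads) lies 5 mm behind it; z points along the fingers, y is the line along which they close (so a half turn about z gives the same grasp; the last joint's range is limited). The gripper opens to 87 mm and grips with 3 to 60 N. Pads are 19 mm wide; open, the fingers measure 117 mm over their backs; the gripper's body (75 mm by 190 mm) begins 51 mm behind the grasp point.
Start: joints at [1.239, 0.321, -0.07, 1.45, 0.023, 1.371, -0.057], TCP at [0.22, -0.612, 0.237] pointing down, gripper open.
Joint ranges: [-2.86, 2.86], [-0.3, 2.09], [-1.38, 1.24], [0.06, 2.45], [-1.56, 4.7], [0.09, 2.05], [-2.69, 2.69]. Speed limits (rad/s): [2.57, 2.57, 3.14, 3.14, 3.14, 3.14, 3.14].

INTERFACE

Orientations are given as a rotation vector (axis times angle).
In Python, from bench import ctrl gives the robot as it stands.
- The arm moves only by the shell command python3 -m inch 'ROWS' [OPENING] [FORCE]. ROWS is JSON, a list of rows, each a list of 6 numbers: the shift along the world's x, y, z in mm, then the turn, a rotation vector about the world's x, y, z in degrees. In form: [[tx, ty, tz, rx, ry, rz], ...]. A call has 1 to 20 rows; each row is the pose to reach, as a shift and turn from the pose commanded when the call began; what a row does not reach only later rows make up. A row lasts 1/8 s, in which the tool goes at most 62.5 mm and 10.7 degrees, less where a joint would pass 70% of its speed; a pose out of reach is approached as far as the arm can. A call with a gripper value outside its range is refused whole. OPENING is the finger opening in mm, from 0 to 87, set as the call begins (- or left out, the last holds). The fingers move at their own pace and stop on an object; FORCE is the grip in N (left out, the last holds). Time passes only in rows, so rows that repeat a pose let the fingers close. It gives the time, the measured TCP pose, the force, the opening and the grip force at its end, in the units of the state.
- ctrl.get_state(): the state, without advancing time (a new reading comes with each control period).
- ctrl.get_image(name): name is "scene" or "top" or "wrist"; returns (picture, depth): 480x640x3 uint8, red, green, blue; 480x640 float32, m along the optical axis (not along the pixel's ray), 0 where there is no reading.
- ctrl.camera_params(name): a dict with "mtx" (3x3 intrinsics, pixels), "T" (4x4, takes a point from camera to world coordinates). Camera axes: x right, y down, z forward; pixel columns grow to the right and rows downward; lengths in m; the calibration is good to about 2 mm. A picture is of the moment at which its call begins: read the wrist's pose just before it. camera_params takes no time and is no camera call; for the wrist camera it gives the pose at the moment of the call.
- ctrl.close_job(): hands the job in; it is judged then, once.
The state is a dict: "time": time; "joint_positions": joint angles; "qd": joint speeds; "joint_torque": joint torques, N m; "position": TCP position; "tool_rot": TCP orientation; "ft_force": force on the tool from outside, world axes, zero at the start; "torque": the same for the moment, N m; "grip_width": opening from 0.0 (shut) to 1.0 (fully open); "grip_force": force on a finger pad.
Only numpy, scipy, OpenCV 4.12 (cv2) and the standard library are available. Lean on these libraries where they do the work, as an engineer would, in place of code of your own. Each camera call takes 0.05 s, during which the arm holds its last target. There are 200 camera calls.

TASK

The tasting box on the olive stall has just been refilled. First swing its hinged lid fully shut so that the tab drops behind the front rim; then take the knob of its self-closing drawer, pull the drawer out until its front panel is level with the marker fin beside it, and keep it there: finish while still holding the knob, because the spring draws the drawer back when it is let go. Leave the other things on the counter where they are.

Things in the scene. Friction and masses are not known exactly. Their poses are not given: they have to be found in the camera images.
- tasting_box: black plastic tasting box fixed to the counter, 160 mm (x) by 140 (y) by 85 tall. Origin under its centre, z up; -x is the way the drawer pulls out, +x the lid's hinge side. The shut drawer's front panel is at x = -85 mm. A flat aluminium rail, 18 mm wide and 4 thick, runs out along -x at y = +85 mm and carries the marker. Place and yaw differ between runs.
- lid (a joint): stiff hinge of the aluminium lid, rad: 0 = shut (plate on the rims, tab behind the front rim), positive = open; starts at 0.9 to 1.4, stays where it is left, takes about 1 N at the free edge to move. Axis along the box's y at box x = +80 mm, z = 85 mm. Push the lid over from its outer (hinge side) face; it has no handle.
- lid_edge (a point): middle of the lid's free edge. The lid plate is 164 mm long from the hinge axis to here, 144 mm wide, 6 mm thick; its outer face is 6 mm from the plane through the axis (top at z = 91 mm when shut). The tab is 3 mm thick, 100 mm wide, hangs 15 mm below the plate, 14 mm in from the free edge.
- drawer (a joint): how far the steel drawer is pulled out, m: 0 = shut, positive = out along the box's -x, stop at 0.115. A spring draws it back: about 4 N when shut, rising 0.5 N per 10 mm.
- panel (a point): middle of the top edge of the drawer's front panel, on its outer face (the face that must come level with the marker fin), 45 mm above the counter. The panel is 124 mm wide; the narrow ledge with the knob sticks out in front of it.
- pull_knob (a point): upright black cylinder, 20 mm in diameter, 58 mm tall, on the drawer's ledge, 40 mm in front of the panel. This point is the middle of its foot, 14 mm above the counter; its top is 72 mm above the counter. Can be pinched from above.
- marker: small aluminium clip on the rail beside the drawer with an upright fin 3 mm thick, 32 mm wide, its top 34 mm above the counter. Origin under the middle plane of the fin, axes parallel to the box's: the mark is the plane through the origin across the box's x. Fixed during a run; between runs it stands 50 to 90 mm in front of the shut panel.
- ramekin: bystander: white ceramic ramekin, 70 mm across, 40 mm tall, stands beside the tasting box; origin under its centre
- olive_jar: bystander: green glass jar with a steel cap, 64 mm across, 100 mm tall, stands on the other side of the tasting box; origin under its centre
- sample_cup: bystander: white plastic cup, 60 mm across, 70 mm tall; origin under its centre
- scoop: bystander: white plastic scoop lying on the counter, 230 mm long with its handle, 84 mm wide, 45 mm tall; origin under the pan
- tongs: bystander: steel tongs lying flat, 200 mm long, 8 mm thick; origin at the middle
- tub_stack: bystander: stack of white plastic tubs, 106 mm across, 80 mm tall; origin under its centre

How it is judged:
By the outcome, as a careful person would: the job done as asked, in the order asked, and still so for the second after the job is handed in, while the arm keeps its last pose, push and grip.
It also fails if it takes over 45 s, if anything falls off the work surface, if the arm or the gripper's body presses on something with over 40 N, if the wrist force passes 120 N, or if a joint passes its speed limit or range.

## Working session

There is one attempt and no reset: what is moved stays moved. The work goes in short steps, Python scripts to look and compute and a shell command to move; the robot and the scene stay as the last step left them, time stands still between calls to the robot, and variables do not carry over. Pictures are saved under pics/ and viewed, at most 10 in all, crops included, and the job is handed in when it is done.

```bash
mkdir -p pics; ls; cat > h.py <<'E'
from bench import ctrl
import numpy as np, cv2
def snap(n,f):
    P=ctrl.camera_params(n); im,d=ctrl.get_image(n)
    cv2.imwrite(f'pics/{f}.png',im[:,:,::-1]); np.savez(f'pics/{f}.npz',d=d,im=im,mtx=P['mtx'],T=P['T'])
def load(f): return np.load(f'pics/{f}.npz')
def px(D,u,v,z=None):
    K,T=D['mtx'],D['T']; r=np.linalg.inv(K)@[u,v,1]
    if z is None:
        w=D['d'][int(v)-1:int(v)+2,int(u)-1:int(u)+2]; w=w[w>0]; s=np.median(w) if len(w) else np.nan
    else: s=(z-T[2,3])/(T[:3,:3]@r)[2]
    return T[:3,:3]@(r*s)+T[:3,3]
E
python3 - <<'E'
from h import *
snap('top','top1'); snap('scene','scene1'); print(ctrl.get_state())
E
```

```text
pics
{'time': 0.1, 'joint_positions': array([ 1.23910878,  0.32173335, -0.07010111,  1.45157388,  0.02259865,
        1.37076383, -0.05690973]), 'qd': array([ 0.00140423, -0.00285785,  0.00033236, -0.00106184, -0.00074446,
        0.00069422, -0.00016487]), 'joint_torque': array([-1.89978864e-04, -4.92571449e+01, -4.06030426e-01, -3.13398886e+01,
       -6.43422687e-02,  3.95156094e-02,  6.35659649e-05]), 'position': array([ 0.22011648, -0.61109666,  0.23557057]), 'tool_rot': array([-3.09312115e+00, -5.40228473e-01,  5.89429297e-04]), 'ft_force': array([-0.46502411, -0.1396681 ,  0.01129889]), 'torque': array([0.01008889, 0.01404082, 0.01032862]), 'grip_force': 0.0, 'grip_width': 0.9976312685535165}
```

View pics/top1.png

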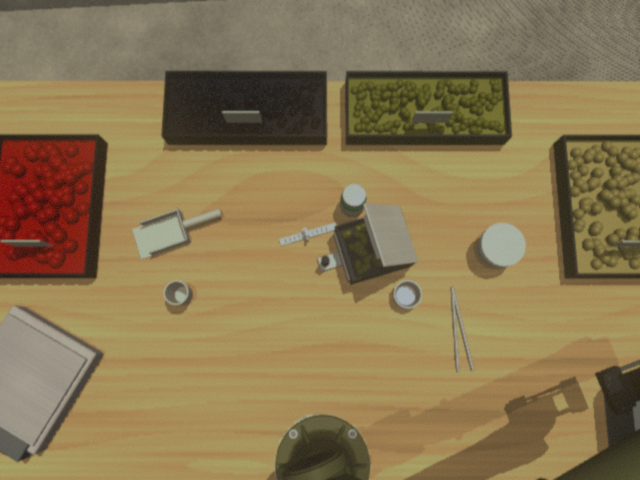

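View pics/scene1.png

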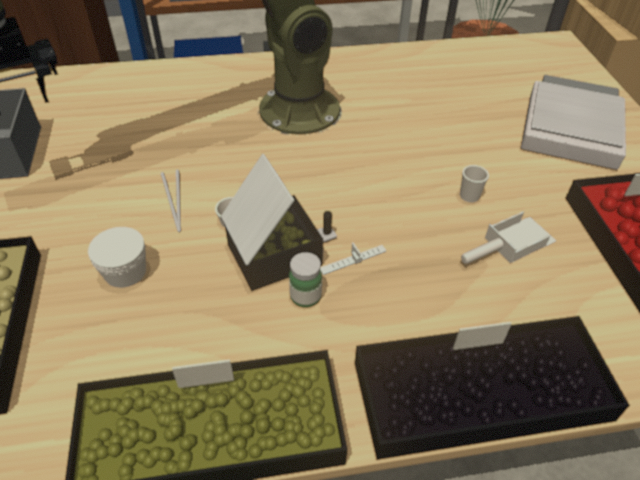

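The top view shows the robot base at about (322,460) and the box at about (375,248). The lid is open toward the right, and the knob at (325,262), rail and marker at (305,236) are on the left. I'll enlarge this area to read the corners.

```bash
python3 - <<'E'
from h import *
D=load('top1'); c=D['im'][180:320,265:435,::-1]
cv2.imwrite('pics/c1.png',cv2.resize(c,None,fx=4,fy=4,interpolation=cv2.INTER_CUBIC))
for u,v in [(305,236),(325,260),(370,206),(402,208),(412,263),(381,265),(354,190),(406,294)]: print(u,v,px(D,u,v).round(4))
E
```

```text
305 236 [0.5442 0.0446 0.0168]
325 260 [ 0.4743 -0.0058  0.0736]
370 206 [ 0.5743 -0.1041  0.2038]
402 208 [ 0.6218 -0.2055 -0.0011]
412 263 [ 0.468  -0.2152  0.0679]
381 265 [ 0.464  -0.1412  0.0615]
354 190 [ 0.64   -0.0755  0.1024]
406 294 [ 0.3987 -0.2081  0.0071]
```

View pics/c1.png

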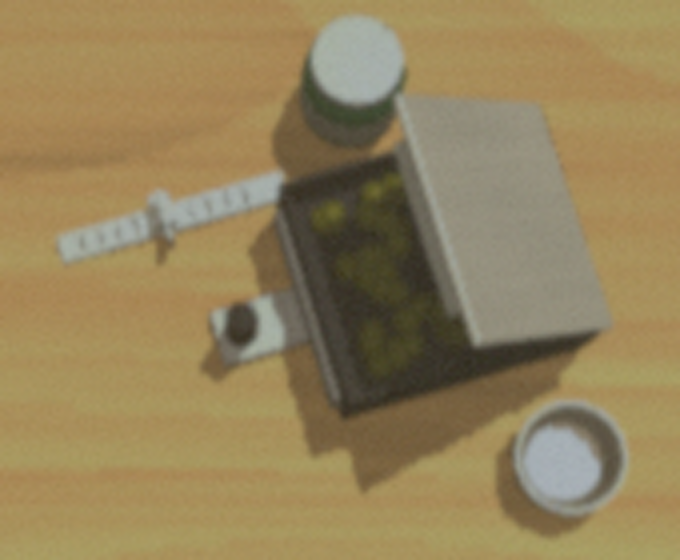

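The crop shows the rim's front corners at about (287,187) and (345,408), the knob top at (240,318), the lid's free edge running (400,97)–(478,345), and the fin near (163,215). I'll fit the box pose from these.

```bash
python3 - <<'E'
from h import *
D=load('top1'); f=lambda x,y,z=None: px(D,265+(x+.5)/4-.5,180+(y+.5)/4-.5,z)
A=f(287,187,.085);B=f(345,408,.085);r1=f(61,248,.004);r2=f(280,184,.004)
print('A,B',A,B,np.linalg.norm(A-B)); e=(A-B)/np.linalg.norm(A-B); print('yaw from rim',np.degrees(np.arctan2(-e[0],e[1])))
d=r2-r1; print('yaw rail',np.degrees(np.arctan2(d[1],d[0])))
# lid plane via depth
uu,vv=np.meshgrid(np.arange(370,400),np.arange(212,258)); P=[]
for u,v in zip(uu.ravel(),vv.ravel()):
    cx,cy=(u-265)*4,(v-180)*4
    if cv2.pointPolygonTest(np.array([[425,120],[530,125],[585,310],[490,320]],np.int32),(cx,cy),False)>0: P.append(px(D,u,v))
P=np.array(P);P=P[~np.isnan(P).any(1)];m=np.median(P,0);n=np.linalg.svd(P-P.mean(0))[2][2];n*=np.sign(n[2]);print(m,n,'yaw n',np.degrees(np.arctan2(n[1],n[0])),'angle',np.arccos(n[2]),np.std((P-P.mean(0))@n))
print('knob',f(240,316,.072),'fin',f(160,200,.034),f(168,236,.034))
yaw=np.arctan2(-e[0],e[1]);ex=np.array([np.cos(yaw),np.sin(yaw),0]);c=(A+B)/2+.08*ex;print('center',c)
print('lid edge corners at z .085+.164 sin', [f(x,y,.085+.164*np.sin(np.arccos(n[2]))) for x,y in[(400,97),(478,345)]])
E
```

```text
A,B [ 0.55433367 -0.03316485  0.085     ] [ 0.421095  -0.0667984  0.085    ] 0.13741818453956461
yaw from rim -75.83274933019071
yaw rail -73.340817616133Traceback (most recent call last):
  File "<stdin>", line 10, in <module>
cv2.error: OpenCV(4.12.0) :-1: error: (-5:Bad argument) in function 'pointPolygonTest'
> Overload resolution failed:
>  - Can't parse 'pt'. Sequence item with index 0 has a wrong type
>  - Can't parse 'pt'. Sequence item with index 0 has a wrong type
```

```bash
python3 - <<'E'
from h import *
D=load('top1'); f=lambda x,y,z=None: px(D,265+(x+.5)/4-.5,180+(y+.5)/4-.5,z)
A=f(287,187,.085);B=f(345,408,.085)
M=np.zeros((480,640),np.uint8);cv2.fillPoly(M,[(np.array([[425,120],[530,125],[585,310],[490,320]])/4+[265,180]).astype(np.int32)],1)
P=np.array([px(D,u,v) for v,u in np.argwhere(M)]);P=P[~np.isnan(P).any(1)];m=np.median(P,0);n=np.linalg.svd(P-P.mean(0))[2][2];n*=np.sign(n[2]);print(m,n,'yaw n',np.degrees(np.arctan2(n[1],n[0])),'angle',np.arccos(n[2]),np.std((P-P.mean(0))@n))
print('knob',f(240,316,.072),'fin',f(160,200,.034),f(168,236,.034))
for y in (-75.8,-74.5):
    yaw=np.radians(y);ex=np.array([np.cos(yaw),np.sin(yaw),0]);print('center',(A+B)/2+.08*ex, 'from knob',f(240,316,.072)+.125*ex)
print('lid edge corners', [f(x,y,.085+.164*np.sin(np.arccos(n[2]))).round(4) for x,y in[(400,97),(478,345)]])
E
```

```text
[ 0.51944879 -0.15472373  0.16207255] [ 0.22981382 -0.76126582  0.6063497 ] yaw n -73.2017849720717 angle 0.9193342392312012 0.0005572531588192373
knob [ 0.47789896 -0.00493655  0.072     ] fin [0.55705566 0.04499858 0.034     ] [0.53413684 0.03984883 0.034     ]
center [ 0.50733893 -0.12753725  0.085     ] from knob [ 0.50856239 -0.12611722  0.072     ]
center [ 0.5090934  -0.12707206  0.085     ] from knob [ 0.51130376 -0.12539036  0.072     ]
lid edge corners [array([ 0.576 , -0.0914,  0.2154]), array([ 0.4403, -0.1309,  0.2154])]
```

```bash
python3 -m inch '[[155,200,0,0,0,43],[155,200,0,0,0,43],[155,200,0,0,0,43],[155,200,0,0,0,43],[155,200,0,0,0,43],[311,413,-26,0,0,86],[311,413,-26,0,0,86],[311,413,-26,0,0,86],[311,413,-26,0,0,86],[311,413,-26,0,0,86],[311,413,-26,0,0,86],[311,413,-26,0,0,86],[311,413,-26,0,0,86],[311,413,-26,0,0,86]]' 0 20
python3 - <<'E'
from h import *
from scipy.spatial.transform import Rotation as R
s=ctrl.get_state();Y=R.from_rotvec(s['tool_rot']).as_matrix();print('tool y,z',Y[:,1],Y[:,2],s['joint_positions'].round(2))
c=np.array([.510,-.126]);ex=np.array([.279,-.960])
p=s['position']
for a in (.92,.8,.68,.56,.44,.32,.2,.1,0,-.05):
    r=135;x=80-r*np.cos(a)+6*np.sin(a)+9.5;z=85+r*np.sin(a)+6*np.cos(a)+14
    w=np.r_[c*1000+ex*x,z];print(a,(w-p*1000).round(0))
E
```

```text
time: 1.85
position: [0.5308, -0.1998, 0.2107]
tool_rot: [1.897, 2.503, -0.001]
ft_force: [-0.3, -0.1, 0.5]
grip_width: 0.008
grip_force: 0.0
tool y,z [ 9.62787316e-01  2.70260209e-01 -6.43166398e-05] [ 7.19036798e-05 -4.94133351e-04 -9.99999875e-01] [ 0.79  0.2  -0.54  1.68  0.11  1.29  0.5 ]
0.92 [-17.  62.  -1.]
0.8 [-21.  74. -11.]
0.68 [-24.  85. -22.]
0.56 [-27.  95. -35.]
0.44 [-29. 103. -49.]
0.32 [-31. 109. -64.]
0.2 [-32. 114. -79.]
0.1 [-33. 116. -92.]
0 [ -33.  118. -106.]
-0.05 [ -33.  118. -112.]
```

```bash
python3 -m inch '[[-8,30,-1,0,0,0],[-15,52,-1,0,0,0],[-17,62,-1,0,0,0],[-19,68,-6,0,0,0],[-21,74,-11,0,0,0],[-23,80,-16,0,0,0],[-24,85,-22,0,0,0],[-26,90,-28,0,0,0],[-27,95,-35,0,0,0],[-28,99,-42,0,0,0],[-29,103,-49,0,0,0],[-30,106,-56,0,0,0],[-31,109,-64,0,0,0],[-32,112,-71,0,0,0],[-32,114,-79,0,0,0],[-33,116,-86,0,0,0],[-33,116,-92,0,0,0],[-33,117,-98,0,0,0],[-33,118,-104,0,0,0],[-33,118,-106,0,0,0]]'
```

```text
time: 4.35
position: [0.4983, -0.0805, 0.1052]
tool_rot: [-1.895, -2.506, 0.001]
ft_force: [-5.7, 0.8, 15.7]
grip_width: 0.009
grip_force: 7.6
```

```bash
python3 -m inch '[[0,0,-1,0,0,0],[0,0,-2,0,0,0],[0,0,-2,0,0,0]]'; python3 -m inch '[[0,0,40,0,0,0],[-5,20,100,0,0,0],[-20,80,130,0,0,0],[-20,80,130,0,0,0],[-20,80,130,0,0,0]]' 50
python3 - <<'E'
from h import *
snap('top','top2');snap('wrist','w2');snap('scene','s2')
D=load('top2'); M=np.zeros((480,640),np.uint8)
cv2.imwrite('pics/c2.png',np.vstack([cv2.resize(D['im'][190:300,275:435,::-1],(436,300),interpolation=cv2.INTER_CUBIC),cv2.resize(load('s2')['im'][170:310,200:403,::-1],(436,300),interpolation=cv2.INTER_CUBIC)]))
E
```

```text
time: 4.72
position: [0.4984, -0.0805, 0.1051]
tool_rot: [1.895, 2.506, -0.002]
ft_force: [-7.8, 1.5, 19.2]
grip_width: 0.006
grip_force: 9.8
time: 5.35
position: [0.4783, -0.0005, 0.2326]
tool_rot: [1.893, 2.506, -0.001]
ft_force: [0.3, -0.2, -0.6]
grip_width: 0.49
grip_force: 0.0
```

View pics/c2.png

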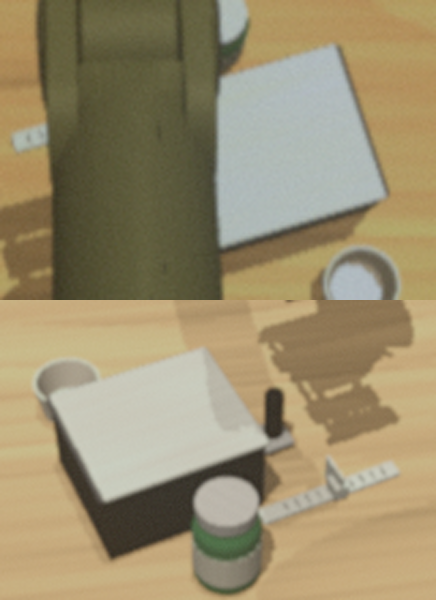

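View pics/w2.png

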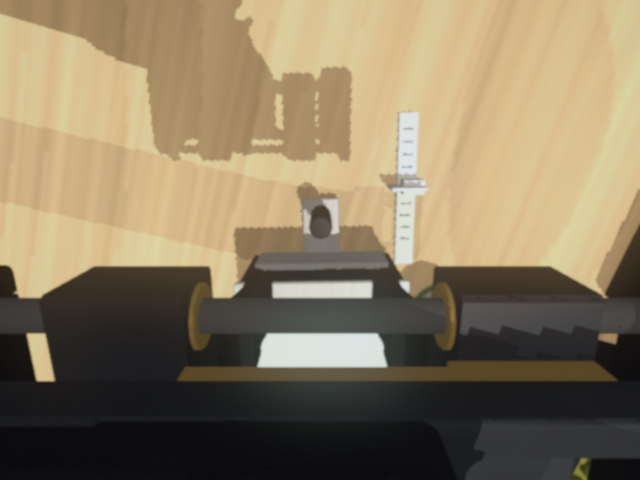

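The lid lies flat on the box. The wrist view shows the knob top at about (320,225), the rail vertical at u≈407, the fin near (408,184) and the panel's top edge at v≈255. Next I'll enlarge that part and check the lid's height.

```bash
python3 - <<'E'
from h import *
D=load('w2'); c=D['im'][165:275,230:440,::-1]
cv2.imwrite('pics/c3.png',cv2.resize(c,None,fx=3.8,fy=3.8,interpolation=cv2.INTER_CUBIC))
T=load('top2'); print('lid',[px(T,u,v)[2].round(4) for u,v in [(365,240),(365,260),(380,240),(400,235),(395,255)]])
E
```

```text
lid [np.float64(0.0919), np.float64(0.092), np.float64(0.0923), np.float64(0.092), np.float64(0.0918)]
```

View pics/c3.png

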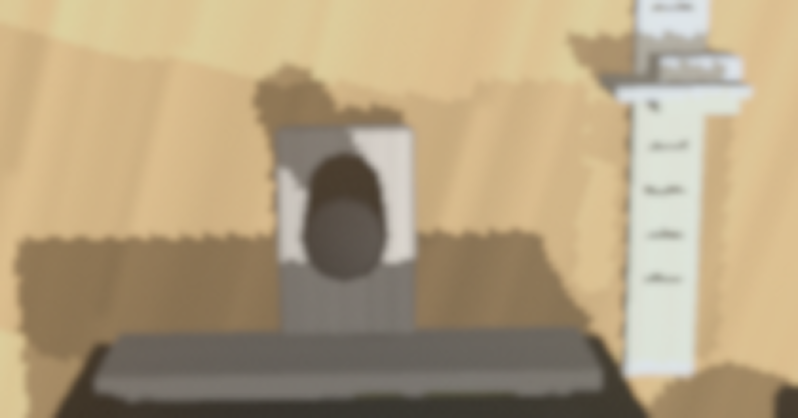

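Crop c3 shows the fin's top strip at v≈86–99 for u from 615 to 750, the panel's outer top edge at v≈378 for u from 97 to 602, and the knob top centred at (344,240).

```bash
python3 - <<'E'
from h import *
D=load('w2'); f=lambda x,y,z=None: px(D,230+(x+.5)/3.8-.5,165+(y+.5)/3.8-.5,z)
print('cam',D['T'][:3,3],D['T'][:3,2])
pl,pr=f(97,378,.045),f(602,374,.045); print('panel',pl,pr,np.linalg.norm(pl-pr))
F1,F2=f(617,92,.034),f(749,92,.034);print('fin',F1,F2,np.linalg.norm(F1-F2))
rt=[f(x,y,.004) for x,y in[(637,0),(626,372),(709,0),(693,372)]]
d=(rt[1]+rt[3]-rt[0]-rt[2]);e=pr-pl
print('yaw rail',np.degrees(np.arctan2(d[1],d[0])),'panel',np.degrees(np.arctan2(-e[0],e[1])),'fin',np.degrees(np.arctan2(-(F2-F1)[0],(F2-F1)[1])))
k=f(344,240,.072);print('knob',k,f(344,240))
for y in(-74,-75,-73):
    y=np.radians(y);ex=np.array([np.cos(y),np.sin(y),0]);P=(pl+pr)/2;print('gap panel-fin',(P-(F1+F2)/2)@ex,'knob-panel',(P-k)@ex)
s=ctrl.get_state();print(s['position'])
E
```

```text
cam [0.45865182 0.06287759 0.38061391] [ 0.06743321 -0.23910953 -0.96864823]
panel [ 0.42954605 -0.06253672  0.045     ] [ 0.54827816 -0.02787388  0.045     ] 0.12368842315848763
fin [0.53229969 0.03791808 0.034     ] [0.5628518  0.04656062 0.034     ] 0.031750982760519755
yaw rail -73.1315854938348 panel -73.72528028097776 fin -74.20492487036215
knob [ 0.47678393 -0.00657982  0.072     ] [ 0.47672557 -0.00635625  0.07299338]
gap panel-fin 0.06788729954899318 knob-panel 0.04047216828527143
gap panel-fin 0.06928177600412666 knob-panel 0.04044834714182444
gap panel-fin 0.06647214396477803 knob-panel 0.040483661214196026
[ 0.47788973 -0.00199842  0.23144152]
```

```bash
python3 -m inch '[[-1,-5,-50,0,0,0],[-1,-5,-100,0,0,0],[-1,-5,-140,0,0,0],[-1,-5,-165,0,0,0],[-1,-5,-182,0,0,0],[-1,-5,-182,0,0,0],[-1,-5,-182,0,0,0]]' 50; python3 -m inch '[[0,0,0,0,0,0],[0,0,0,0,0,0],[0,0,0,0,0,0],[0,0,0,0,0,0],[0,0,0,0,0,0]]' 0 50
```

```text
time: 6.38
position: [0.4781, -0.0057, 0.0513]
tool_rot: [1.895, 2.505, 0.001]
ft_force: [0.8, -0.4, 0.1]
grip_width: 0.575
grip_force: 0.0
time: 7.0
position: [0.4777, -0.0055, 0.0508]
tool_rot: [1.894, 2.505, 0.001]
ft_force: [-0.2, 0.2, 0.3]
grip_width: 0.214
grip_force: 50.0
```

```bash
python3 -m inch '[[-1,4,0,0,0,0],[-3,10,0,0,0,0],[-5,17,0,0,0,0],[-7,24,0,0,0,0],[-9,31,0,0,0,0],[-11,38,0,0,0,0],[-13,45,0,0,0,0],[-15,52,0,0,0,0],[-17,58,0,0,0,0],[-18,62,0,0,0,0],[-19,65,0,0,0,0],[-19,65,0,0,0,0],[-19,65,0,0,0,0],[-19,65,0,0,0,0]]'
python3 - <<'E'
from h import *
snap('wrist','w4');snap('scene','s4');snap('top','t4')
a=load('w4')['im'][150:400,190:470,::-1];b=load('s4')['im'][225:295,280:400,::-1]
cv2.imwrite('pics/c4.png',np.hstack([cv2.resize(a,(420,375)),cv2.resize(b,(380,222),interpolation=cv2.INTER_CUBIC)[:375].copy() if 0 else cv2.copyMakeBorder(cv2.resize(b,(380,222),interpolation=cv2.INTER_CUBIC),0,153,0,0,0)]))
E
```

```text
time: 8.75
position: [0.4588, 0.0571, 0.0508]
tool_rot: [1.894, 2.503, -0.003]
ft_force: [2.4, -6.7, 1.5]
grip_width: 0.216
grip_force: 50.0
```

View pics/c4.png

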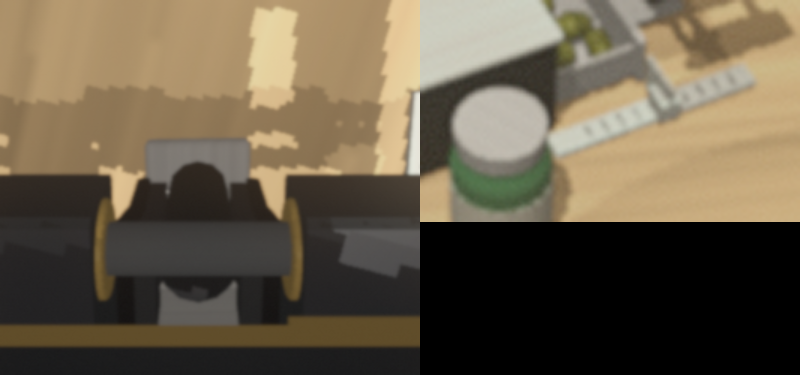

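The drawer is out and still held. The measured travel is about 65.4 mm against the 67.7 mm needed because the arm yields to the spring, so I'll add about 2.3 mm.

```bash
python3 -m inch '[[-0.6,2.3,0,0,0,0],[-0.6,2.3,0,0,0,0],[-0.6,2.3,0,0,0,0],[-0.6,2.3,0,0,0,0]]'
python3 - <<'E'
from h import *
snap('scene','s5');snap('top','t5');print(ctrl.get_state()['position'])
b=load('s5')['im'][232:277,325:385,::-1]
cv2.imwrite('pics/c5.png',cv2.resize(b,None,fx=12,fy=12,interpolation=cv2.INTER_CUBIC))
E
```

```text
time: 9.4
position: [0.4582, 0.0594, 0.0508]
tool_rot: [1.895, 2.503, -0.003]
ft_force: [2.0, -6.3, 0.2]
grip_width: 0.217
grip_force: 50.0
[0.45818798 0.05933353 0.05077182]
```

View pics/c5.png

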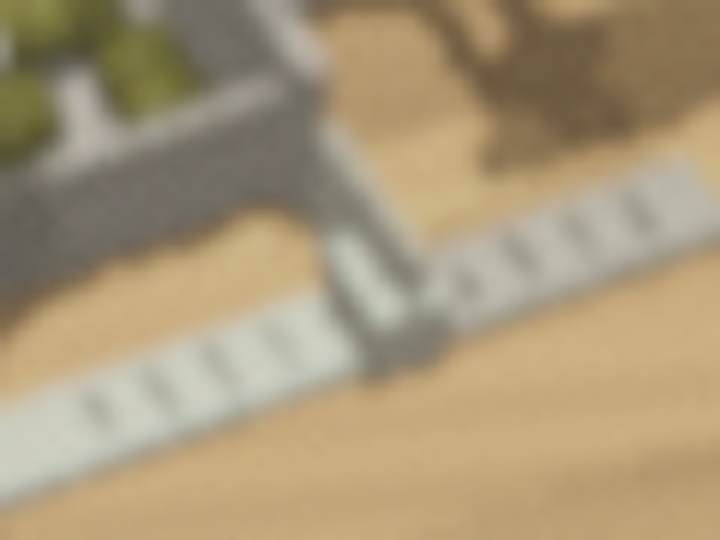

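Crop c5 shows the panel's outer top edge running (295,10)→(325,75), in line with the fin's top strip from (335,130) to (420,280). A projection check gives the offset.

```bash
python3 - <<'E'
from h import *
D=load('s5'); f=lambda x,y,z: px(D,325+(x+.5)/12-.5,232+(y+.5)/12-.5,z)
y=np.radians(-73.8);ex=np.array([np.cos(y),np.sin(y),0]);ey=np.array([-ex[1],ex[0],0]);c=np.array([.51,-.126,0])
for n,q in dict(corner=(325,78,.045),edge=(295,10,.045),fin_a=(335,130,.034),fin_b=(420,280,.034)).items():
    p=f(*q)-c; print(n,(p@ex*1000).round(1),(p@ey*1000).round(1))
# predicted pixels of panel corner if level w/ mark, and of present commanded
K,T=D['mtx'],D['T']
def pr(p): q=K@(T[:3,:3].T@(p-T[:3,3])); return ((q[:2]/q[2]-[325,232])*12).round(0)
print([pr(c+ex*x/1000+ey*.062+[0,0,.045]) for x in(-150,-153,-156)],[pr(c-ex*.153+ey*yy+[0,0,.034]) for yy in(.069,.101)])
p0=np.array([.4777,-.0055]);p=ctrl.get_state()['position'];print('travel',(p0-p[:2])@ex[:2])
E
```

```text
corner -151.2 65.6
edge -153.9 49.1
fin_a -152.3 68.6
fin_b -149.4 105.4
[array([304.,  61.]), array([319.,  55.]), array([334.,  50.])] [array([334., 125.]), array([421., 250.])]
travel 0.06770290575401465
```

```bash
python3 -c "
from bench import ctrl
print(ctrl.close_job())"
```

```text
the job is handed in; nothing more can be done
None
```

The lid is shut, and the drawer is out about 67.7 mm, level with the marker fin to within about 2 mm by camera, with the knob still gripped at 50 N; the job is handed in, with no verdict returned.

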